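Chuck key left in the lathe: stop, clear, reset

TASK

Somebody left the T-handled key standing in the chuck of the small bench lathe. Push the mushroom stop button down until it stays down by itself, then pull the key out and hang it on its stand, with its cross-bar resting across the two prongs and its shank hanging down between them. Only when the key hangs there, twist the mushroom clockwise to reset the stop so that it springs all the way up again, and leave the other things on the bench where they are.

Things in the scene. Friction and masses are not known exactly. Their poses are not given: they have to be found in the camera images.
- stop_button (a joint): travel of the mushroom stop button in m: 0 = fully up (reset), 0.012 = pressed to the bottom. Pressed to the bottom (firmly: about 10 N) and let go, it rises to about 0.009 and stays locked there. Its spring pushes up with 4 N at the top, 8 N at the bottom. Only a twist of the head lets it up again.
- stop_head (a joint): twist of the mushroom head in rad: 0 = rest, grows when turned CLOCKWISE seen from above, end stop 0.9. A weak spring (under 0.1 N m) turns it back when let go. With the button locked down, a twist past about 0.6 frees the lock: turn it to about 0.8, let go, and the button springs up.
- stop_top (a point): top centre of the mushroom head, moving with it: 109 mm above the bench when up, 100 mm when locked down. Press here, straight down. The head is a round mushroom 42 mm across, 23 mm thick, with raised arrows on top; its upright ribbed rim runs from 10.5 to 20.5 mm below this point (hold it there across the diameter to twist), its underside is 23 mm below.
- stop_station: fixed grey box 78 x 78 mm, 56 mm high, that carries the mushroom button at its middle; origin at the centre of its underside. A collar of radius 15.5 mm (20 mm at its foot) stands 14 mm high on the box under the mushroom; a lead leaves low on the +x side. Station and key stand may change places.
- lathe: small bench lathe, fixed, 345 mm long (its own y axis, headstock at +y), 165 mm deep, motor behind to 107 mm; origin at the centre of its underside. Headstock 160 mm high, tailstock lever 150 mm. The chuck is a steel drum of 72 mm diameter, axis level along y, 110 mm up.
- key_socket (a point): mouth of the square socket on top of the chuck, 149 mm above the bench; vertical, 12 mm wide, 16.5 mm deep, in a flat boss 26 mm square. The key is pulled straight up out of it.
- chuck_key: loose T-handled steel key, 88 mm long, about 160 g, upright in the socket; origin at the end of its square tip, z up the shank, y along the cross-bar (direction varies). Going up: square tip 8 mm wide to 12 mm (all in the socket), collar of diameter 20 to 16 mm (rests on the boss), shank of diameter 12 to 50 mm, round head of diameter 18 to 88 mm. Bar: diameter 9, 76 mm long, end knobs 12 mm.
- key_bar (a point): centre of the key's cross-bar, on the key's axis, 60 mm above the end of its tip.
- key_head (a point): on the key's axis, 75 mm above the end of its tip, in the part of the head above the bar: grip here, closing across the bar (along the key's x axis), with the finger ends no lower than the bar.
- key_stand: fixed steel stand: base 100 x 80 mm, 10 mm high, origin at the centre of its underside; an upright at the back (x = 36 to 48 mm, 94 mm high) carries two level prongs that run towards -x. (Room: right of the bench a tall cabinet fills x > 0.35 m, y < -0.53 m up to z = 0.42 m; a display at the near edge fills x < 0.38 m, y -0.01 to 0.30 m up to z = 0.2 m.)
- fork_seat (a point): midway between the stand's two prongs, level with their top faces, 100 mm above the bench; x along the prongs to the upright, y across them. Prongs are 8 mm wide, middles 40 mm apart (32 mm free between), and end at x = -36 mm in tips 6 mm high and 5 mm thick. The hung key's bar lies along y with its centre 4.5 mm above this point.
- cutters: yellow-handled side cutters lying flat, 50 x 124 x 11 mm; loose bystander, to be left alone; origin at the middle of its underside
- driver_yellow: screwdriver with a yellow handle, 22 x 143 x 20 mm; loose bystander, to be left alone; origin at the middle of its underside
- screw_dish: round steel dish with screws, 95 mm across, 18 mm high; loose bystander, to be left alone; origin at the middle of its underside
- ear_case: small rounded oval case, 49 x 70 x 31 mm; loose bystander, to be left alone; origin at the middle of its underside
- usb_stick_0: memory stick, 18 x 50 x 8 mm; loose bystander, to be left alone; origin at the middle of its underside
- multimeter: hand multimeter lying on its back, 142 x 72 x 39 mm; loose bystander, to be left alone; origin at the middle of its underside

How it is judged:
On the way, in this order (a step that is already met when the one before it is completed fails the run):
1. the stop is locked down, untouched, while the key still stands in the chuck (value of joint stop_button above 0.0075 m and contact force between stop_button and the fingers below 0.1 N and contact force between stop_button and the arm below 0.1 N and distance between chuck_key and key_socket below 0.02 m), for 0.2 s.
2. the key hangs let go on the stand's prongs while the stop is still locked down (value of joint stop_button above 0.0075 m and x of key_bar in the frame of fork_seat between -0.03 and 0.034 m and y of key_bar in the frame of fork_seat between -0.013 and 0.013 m and z of key_bar in the frame of fork_seat between 0.001 and 0.009 m and angle between chuck_key's own z axis and vertical below 0.25 rad and angle between the y axis of chuck_key and the y axis of fork_seat, either way round below 0.6 rad and contact force between chuck_key and the fingers below 0.1 N and linear speed of chuck_key below 0.03 m/s), for 0.2 s.
At the end, for the whole second after the job is handed in: Stop button fully up (within 1.5 mm), head back at rest (0.1 rad), untouched. Key hanging still and free: bar across both prongs (within 0.6 rad), 1 to 9 mm above their tops, between tips and upright, within 13 mm of the fork's middle, shank within 0.25 rad of vertical (value of joint stop_button below 0.0015 m and value of joint stop_head below 0.1 rad and contact force between each of stop_button, chuck_key and the fingers below 0.1 N and contact force between stop_button and the arm below 0.1 N and x of key_bar in the frame of fork_seat between -0.03 and 0.034 m and y of key_bar in the frame of fork_seat between -0.013 and 0.013 m and z of key_bar in the frame of fork_seat between 0.001 and 0.009 m and angle between chuck_key's own z axis and vertical below 0.25 rad and angle between the y axis of chuck_key and the y axis of fork_seat, either way round below 0.6 rad and linear speed of chuck_key below 0.03 m/s).
It fails at once if the stop is up while the key is neither in the chuck nor on the stand (value of joint stop_button below 0.006 m and distance between chuck_key and key_socket above 0.035 m and distance between key_bar and fork_seat above 0.045 m).
It fails at once if a bystander is pushed out of its place (more than 30 mm) (distance of any of cutters, driver_yellow, screw_dish, ear_case, usb_stick_0, multimeter from where it was at the start of the episode above 0.03 m).
It also fails if it takes over 72 s, if anything falls off the work surface, if the arm or the gripper's body presses on something with over 40 N, if the wrist force passes 120 N, or if a joint passes its speed limit or range.

ROBOT

A 7-joint arm with a two-finger parallel gripper is mounted at the origin on a cart in front of the work surface, level with it; the furniture and walls round the work are solid. World frame = base frame: x ahead of the robot, y to its left, z up, the work surface at z = 0. Lengths are in m, angles in rad, forces in N, time in s.
With the tool pointing down it reaches from about 0.4 to 0.875 m from the base axis. Payload 19.3 kg.
Tool frame: the origin (TCP) lies midway between the tips of the shut fingers; the grasp point (between the pads) lies 19 mm behind it (env.grip_point_offset is the distance from the TCP to the grasp point, in m); z points along the fingers, y is the line along which they close (so a half turn about z gives the same grasp; the last joint's range is limited). The gripper opens to 85 mm and grips with 20 to 120 N. Pads are 22 mm wide; open, the fingers measure 114 mm over their backs; the gripper's body (76 mm by 85 mm) begins 54 mm behind the grasp point. The pads swing forward as they close: fully open they stand 13 mm farther back than shut.
Start: joints at [-1.277, 0.521, -0.036, 1.599, 0.021, 1.021, -0.113], TCP at [0.222, 0.584, 0.21] pointing down, gripper open.
Joint ranges: [-2.91, 2.91], [-0.3, 2.13], [-1.5, 1.42], [0.17, 2.43], [-1.26, 4.41], [0.16, 1.93], [-2.52, 2.52]. Speed limits (rad/s): [1.89, 1.89, 2.39, 2.39, 3.01, 3.01, 3.01].

INTERFACE

Orientations are given as a 3x3 rotation matrix whose columns are the frame's x, y, z axes.
In Python, from plant import env gives the robot as it stands. The module is installed in compiled form; this text tells all that it offers.
- The arm moves only by the shell command python3 -m crank 'ROWS' [OPENING] [FORCE]. ROWS is JSON, a list of rows, each an object with "slide": the shift along the tool's x, y, z in units of 100 mm (1.0 is 100 mm), a list of three; "angular": the turn, a rotation vector about the tool's x, y, z in units of 30 degrees (1.0 is 30 degrees), a list of three. A call has 1 to 10 rows; each row shifts and turns the commanded pose from where the row before left it, along the tool's axes as they then stand; what a row does not reach is not made up. A row lasts 1/12 s, in which the tool goes at most 41.7 mm and 7.16 degrees, less where a joint would pass 70% of its speed; a pose out of reach is approached as far as the arm can. A call with a number of a shift or a turn outside -1 to 1 is refused whole. A call with a gripper value outside its range is refused whole. OPENING is the closure, from 0 (fully open) to 1 (shut), set as the call begins (- or left out, the last holds). The fingers move at their own pace and stop on an object; FORCE is the grip in N (left out, the last holds). Time passes only in rows, so rows that do not move let the fingers close. It gives the time, the measured TCP pose, the force, the opening and the grip force at its end, in the units of the state.
- env.state(): the state, without advancing time (a new reading comes with each control period).
- env.camera(name): name is "side" or "top"; returns (picture, depth): 420x560x3 uint8, red, green, blue; 420x560 float32, m along the optical axis (not along the pixel's ray), 0 where there is no reading.
- env.get_calibration(name): a dict with "K" (3x3 intrinsics, pixels), "rvec" (rotation vector, rad) and "tvec" (3), from world to camera coordinates, as OpenCV has them. Camera axes: x right, y down, z forward; pixel columns grow to the right and rows downward; lengths in m; the calibration is good to about 2 mm. A picture is of the moment at which its call begins. get_calibration takes no time and is no camera call.
- env.close_job(): hands the job in; it is judged then, once.
Trained networks look in the newest picture that a camera, given by its name, has taken for a name from the list of things; names that differ only in an ending like _2 or _b are one class to them, and where a whole thing is asked for, a point or a joint stands for the part that bears it (a point fixed in the world has none). Each returns a list of dicts, best first, with "conf" (0 to 1); they miss things now and then, are a little off and sometimes report something else, mostly with a low value. They report only what shows in the picture. A call takes as long as a camera call.
- env.find_in(camera, query): "bbox" ([left, top, right, bottom] in pixels, round what is visible of it).
The state is a dict: "clock": time; "q": joint angles; "joint_velocities": joint speeds; "joint_efforts": joint torques, N m; "eef_pos": TCP position; "ee_rot": TCP orientation; "contact_force": force on the tool from outside, world axes, zero at the start; "ft_torque": the same for the moment, N m; "gripper_width": finger opening in m; "gripper_force": force on a finger pad.
Only numpy, scipy, OpenCV 4.12 (cv2) and the standard library are available. Lean on these libraries where they do the work, as an engineer would, in place of code of your own. Each camera call takes 0.05 s, during which the arm holds its last target. There are 200 camera calls.

## Working session

There is one attempt and no reset: what is moved stays moved. The work goes in short steps, Python scripts to look and compute and a shell command to move; the robot and the scene stay as the last step left them, time stands still between calls to the robot, and variables do not carry over. Pictures are saved under pics/ and viewed, at most 10 in all, crops included, and the job is handed in when it is done.

```bash
mkdir -p pics; cat > h.py <<'E'
import numpy as np, cv2
from plant import env
def cal(n):
    c=env.get_calibration(n); R=cv2.Rodrigues(np.array(c["rvec"],float))[0]
    return np.array(c["K"]),R,np.array(c["tvec"],float).ravel()
def cloud(n,d):
    K,R,t=cal(n); v,u=np.mgrid[:d.shape[0],:d.shape[1]]
    p=np.stack([(u-K[0,2])/K[0,0]*d,(v-K[1,2])/K[1,1]*d,d],-1)
    w=(p-t)@R; w[d<=0]=np.nan
    return w
def shot(n,f=None):
    im,d=env.camera(n)
    if f: cv2.imwrite(f"pics/{f}.png",im[:,:,::-1])
    return im,d,cloud(n,d)
E
python3 - <<'E'
from h import *
s=env.state(); print(s["clock"],s["eef_pos"],np.round(s["ee_rot"],3).tolist(),s["gripper_width"],env.grip_point_offset)
for n in("top","side"):
    im,d,w=shot(n,n+"0"); np.savez(f"{n}0.npz",im=im,w=w)
    K,R,t=cal(n); print(n,"cam at",-R.T@t)
    for q in["stop_button","chuck_key","key_stand","stop_station","lathe","cutters","driver_yellow","screw_dish","ear_case","usb_stick_0","multimeter"]:
        for r in env.find_in(n,q)[:2]:
            b=np.array(r["bbox"]).astype(int); c=w[max(b[1],0):b[3],max(b[0],0):b[2]].reshape(-1,3)
            print(q,round(r["conf"],2),b,np.round(np.nanmedian(c,0),3))
E
```

```text
0.0 [0.22229134 0.58377633 0.20975186] [[-0.935, 0.356, -0.0], [0.356, 0.935, -0.001], [-0.0, -0.001, -1.0]] 0.08537088229388722 0.0187
top cam at [ 0.23857413 -0.02510279  1.36491557]
stop_button 0.57 [133 217 146 230] [0.487 0.368 0.105]
stop_button 0.19 [131 154 169 203] [0.647 0.378 0.021]
chuck_key 0.73 [221 180 253 191] [0.594 0.095 0.151]
key_stand 0.62 [346 234 373 273] [ 0.452 -0.256  0.009]
stop_station 0.81 [122 207 165 245] [0.49  0.37  0.015]
stop_station 0.46 [222 178 251 192] [0.594 0.099 0.147]
lathe 0.57 [193 163 319 230] [0.584 0.052 0.051]
cutters 0.47 [392 256 434 280] [ 0.42  -0.425 -0.   ]
driver_yellow 0.63 [188 253 217 262] [0.414 0.199 0.012]
driver_yellow 0.23 [131 152 170 201] [0.653 0.377 0.02 ]
screw_dish 0.95 [296 260 330 291] [ 0.381 -0.13   0.002]
screw_dish 0.22 [185 251 214 260] [0.42  0.209 0.013]
ear_case 0.87 [343 180 365 199] [ 0.645 -0.243  0.022]
usb_stick_0 0.47 [252 256 268 268] [0.412 0.029 0.001]
usb_stick_0 0.32 [345 179 365 199] [ 0.647 -0.246  0.023]
multimeter 0.7 [130 154 169 201] [0.65  0.38  0.021]
side cam at [ 0.28062708 -1.0374073
[... 244 characters left out ...]
 0.87 [246 146 277 175] [0.5   0.363 0.025]
stop_station 0.21 [336 276 350 294] [ 0.644 -0.247  0.025]
lathe 0.62 [270 160 345 265] [0.594 0.072 0.009]
cutters 0.51 [294 167 302 187] [0.585 0.117 0.158]
cutters 0.38 [275 343 286 352] [ 0.394 -0.4    0.002]
driver_yellow 0.28 [252 147 261 153] [0.487 0.368 0.103]
screw_dish 0.72 [243 259 275 284] [ 0.392 -0.116  0.002]
ear_case 0.66 [333 275 350 293] [ 0.641 -0.241  0.023]
ear_case 0.38 [268 163 344 267] [0.588 0.064 0.008]
usb_stick_0 0.59 [248 228 265 241] [0.414 0.043 0.001]
usb_stick_0 0.2 [336 276 352 296] [ 0.646 -0.252  0.024]
multimeter 0.72 [273 341 283 352] [ 0.393 -0.393  0.001]
multimeter 0.61 [283 147 315 164] [0.653 0.373 0.027]
```

```bash
python3 - <<'E'
from h import *
T=np.load("top0.npz");S=np.load("side0.npz")
cv2.imwrite("pics/m1.png",cv2.resize(T["im"][140:300,110:450,::-1],None,fx=2.35,fy=2.35,interpolation=cv2.INTER_CUBIC))
a=cv2.resize(S["im"][130:220,235:325,::-1],(400,400),interpolation=cv2.INTER_CUBIC)
b=cv2.resize(S["im"][255:345,245:335,::-1],(400,400),interpolation=cv2.INTER_CUBIC)
cv2.imwrite("pics/m2.png",np.hstack([a,b]))
for n,D in(("top",T),("side",S)):
    w=D["w"].reshape(-1,3); im=D["im"].reshape(-1,3)
    def sel(x0,x1,y0,y1,z0,z1): return w[(w[:,0]>x0)&(w[:,0]<x1)&(w[:,1]>y0)&(w[:,1]<y1)&(w[:,2]>z0)&(w[:,2]<z1)]
    def rep(l,p):
        if len(p)<3: print(n,l,len(p));return
        r=cv2.minAreaRect((p[:,:2]*1000).astype(np.float32))
        print(n,l,len(p),"mean",np.round(p.mean(0),4),"min",np.round(p.min(0),3),"max",np.round(p.max(0),3),"rect",np.round(r[0],1),np.round(r[1],1),round(r[2],1))
    rep("mush",sel(.42,.56,.3,.44,.085,.125)); rep("box",sel(.42,.56,.3,.44,.045,.062))
    rep("key>185",sel(.54,.65,.04,.16,.183,.235)); rep("keytop",sel(.54,.65,.04,.16,.208,.235))
    rep("standprong",sel(.38,.53,-.34,-.18,.085,.115)); rep("standbase",sel(.38,.53,-.34,-.18,.005,.015))
E
```

```text
top mush 189 mean [0.4883 0.369  0.1029] min [0.469 0.351 0.086] max [0.51  0.394 0.112] rect [490.7 372.4] [42.8 41.1] 35.2
top box 511 mean [0.4858 0.3658 0.0539] min [0.443 0.325 0.045] max [0.537 0.419 0.062] rect [490.  371.4] [80.1 78. ] 73.4
top key>185 150 mean [0.5879 0.0939 0.2056] min [0.573 0.055 0.186] max [0.604 0.135 0.229] rect [588.7  94.2] [17.9 83.7] 21.8
top keytop 45 mean [0.5878 0.0937 0.2214] min [0.58  0.086 0.209] max [0.598 0.102 0.229] rect [588.3  93.8] [16.3 16.5] 40.4
top standprong 259 mean [ 0.4632 -0.2716  0.0965] min [ 0.411 -0.303  0.086] max [ 0.497 -0.244  0.106] rect [ 455.  -270.9] [59. 84.] 85.2
top standbase 640 mean [ 0.4412 -0.2665  0.0091] min [ 0.383 -0.322  0.005] max [ 0.528 -0.204  0.015] rect [ 460.3 -254.2] [142.5 117.4] 9.9
side mush 86 mean [0.4904 0.3681 0.1014] min [0.47  0.351 0.087] max [0.511 0.396 0.112] rect [491.1 372.2] [41.3 39. ] 60.5
side box 220 mean [0.4899 0.3643 0.0542] min [0.445 0.323 0.045] max [0.537 0.416 0.062] rect [490.9 372.6] [81.8 79.1] 74.0
side key>185 94 mean [0.5888 0.0947 0.2055] min [0.574 0.057 0.183] max [0.605 0.134 0.226] rect [589.   95.9] [16.8 80.5] 11.5
side keytop 31 mean [0.5891 0.0952 0.2194] min [0.581 0.086 0.209] max [0.597 0.105 0.226] rect [589.4  96.4] [19.2 13.5] 76.3
side standprong 233 mean [ 0.4617 -0.2705  0.0969] min [ 0.413 -0.304  0.086] max [ 0.498 -0.239  0.108] rect [ 455.1 -271.4] [58.1 83.5] 84.8
side standbase 508 mean [ 0.443  -0.2733  0.0092] min [ 0.385 -0.339  0.005] max [ 0.524 -0.183  0.015] rect [ 454.7 -260.8] [139.3 155.5] 0.3
```

View pics/m1.png

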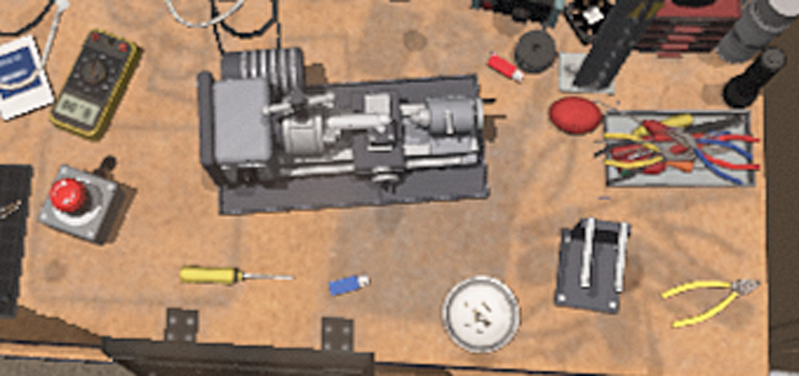

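View pics/m2.png

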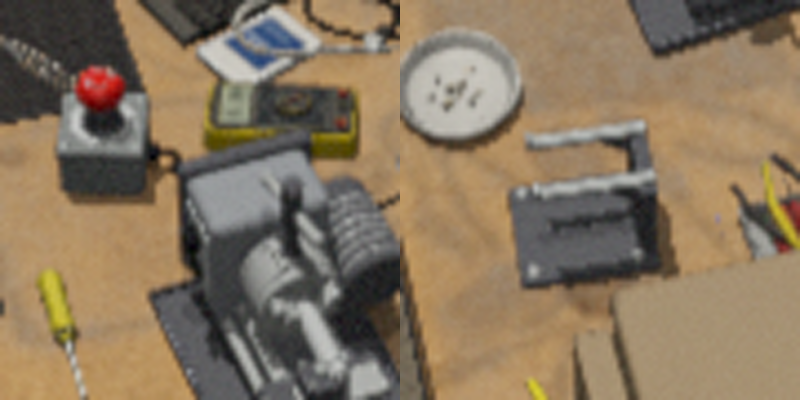

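The pictures show the red mushroom on its grey box at the left. The key stands in the chuck, and the stand is at the right with its prongs pointing towards the robot. Next I'll fit the key's bar and the prongs.

```bash
python3 - <<'E'
from h import *
W=[]
for n in("top","side"):
    w=np.load(n+"0.npz")["w"].reshape(-1,3)
    def sel(x0,x1,y0,y1,z0,z1): return w[(w[:,0]>x0)&(w[:,0]<x1)&(w[:,1]>y0)&(w[:,1]<y1)&(w[:,2]>z0)&(w[:,2]<z1)]
    def line(p):
        v=cv2.fitLine(p[:,:2].astype(np.float32),cv2.DIST_HUBER,0,.01,.01).ravel(); return np.degrees(np.arctan2(v[1],v[0]))%180
    k=sel(.54,.65,.04,.16,.19,.207); a=line(k); d=np.array([np.cos(np.radians(a)),np.sin(np.radians(a))]); s=k[:,:2]@d
    print(n,"bar dir",a,"mean",k.mean(0)[:2],"ends mid",k[:,:2].mean(0)+d*((s.max()+s.min())/2-s.mean()),np.ptp(s))
    p=sel(.40,.485,-.34,-.2,.09,.106)
    lab=p[:,1]>np.median(p[:,1]);
    m=np.float32(p[:,1]); _,l,c=cv2.kmeans(m,2,None,(3,50,1e-6),5,cv2.KMEANS_PP_CENTERS)
    for i in(0,1):
        q=p[l.ravel()==i]; qz=q[q[:,2]>.096]; print(n,"prong",len(q),line(q),line(qz),q.mean(0),"top",len(qz),qz.mean(0),qz.min(0),qz.max(0))
s=env.state();print(s["q"])
E
```

```text
top bar dir 106.25169 mean [0.5878691  0.09411653] ends mid [0.58784101 0.09421288] 0.08394312469041035
top prong 91 175.66159 175.37524 [ 0.45006562 -0.290335    0.09806169] top 70 [ 0.44848851 -0.2901919   0.09932122] [ 0.4112556  -0.30139739  0.09615512] [ 0.48476029 -0.2765219   0.10573054]
top prong 78 175.02649 175.00087 [ 0.44946521 -0.25054034  0.09829528] top 67 [ 0.44887238 -0.25071992  0.09900798] [ 0.41457863 -0.25692682  0.09603972] [ 0.48416437 -0.24366955  0.10460499]
side bar dir 106.78435 mean [0.58893728 0.09406594] ends mid [0.58842837 0.09575317] 0.08126818588249884
side prong 74 175.91429 175.9661 [ 0.44961212 -0.24854848  0.09856411] top 59 [ 0.44859262 -0.24849254  0.09975262] [ 0.41530672 -0.25454085  0.09629781] [ 0.48449806 -0.24097183  0.10494215]
side prong 82 173.55063 174.22269 [ 0.44933377 -0.28868215  0.09757374] top 59 [ 0.44841554 -0.28850347  0.09922272] [ 0.41271254 -0.29740348  0.09627416] [ 0.48490921 -0.28208415  0.10545134]
[-1.27721994  0.52136276 -0.03630709  1.59953898  0.02121455  1.02108884
 -0.11279205]
```

```bash
python3 -m crank '[{"slide":[-0.363,-0.114,0],"angular":[0,0,0]},{"slide":[-0.363,-0.114,0],"angular":[0,0,0]},{"slide":[-0.363,-0.114,0],"angular":[0,0,0]},{"slide":[-0.363,-0.114,0],"angular":[0,0,0]},{"slide":[-0.363,-0.114,0],"angular":[0,0,0]},{"slide":[-0.363,-0.114,0],"angular":[0,0,0]},{"slide":[-0.363,-0.114,0],"angular":[0,0,0]},{"slide":[-0.363,-0.114,0],"angular":[0,0,0]},{"slide":[-0.363,-0.114,0],"angular":[0,0,0]},{"slide":[0,0,0],"angular":[0,0,0]}]' 1 60
```

```text
clock: 2.03
eef_pos: [0.4974, 0.3654, 0.2104]
ee_rot: [[-0.931, 0.364, 0.003], [0.364, 0.931, -0.003], [-0.004, -0.001, -1.0]]
contact_force: [0.7, -1.4, 0.9]
gripper_width: 0.0003
gripper_force: 0.0
```

```bash
python3 -m crank '[{"slide":[0,0,0.35],"angular":[0,0,0]},{"slide":[0,0,0.35],"angular":[0,0,0]},{"slide":[0,0,0],"angular":[0,0,0]},{"slide":[0,0,0],"angular":[0,0,0]},{"slide":[0,0,0],"angular":[0,0,0]}]' 1 60
```

```text
clock: 2.45
eef_pos: [0.4918, 0.3725, 0.142]
ee_rot: [[-0.935, 0.356, 0.001], [0.356, 0.935, 0.001], [-0.001, 0.001, -1.0]]
contact_force: [-0.3, 0.9, 0.6]
gripper_width: -0.0002
gripper_force: 0.0
```

```bash
python3 -m crank '[{"slide":[0,0,0.3],"angular":[0,0,0]},{"slide":[0,0,0.06],"angular":[0,0,0]},{"slide":[0,0,0.06],"angular":[0,0,0]},{"slide":[0,0,0.03],"angular":[0,0,0]},{"slide":[0,0,0],"angular":[0,0,0]},{"slide":[0,0,0],"angular":[0,0,0]}]' 1 60
```

```text
clock: 2.95
eef_pos: [0.4916, 0.3723, 0.0963]
ee_rot: [[-0.935, 0.356, 0.001], [0.356, 0.935, 0.001], [-0.001, 0.001, -1.0]]
contact_force: [0.0, -0.3, 0.5]
gripper_width: -0.0001
gripper_force: 0.0
```

```bash
python3 - <<'E'
from h import *
P=[]
for n,(r,c) in(("top",(190,100)),("side",(110,215))):
    im,d,w=shot(n); P.append(cv2.resize(im[r:r+80,c:c+80,::-1],(400,400),interpolation=cv2.INTER_CUBIC))
    R=im.astype(int); m=(R[...,0]>150)&(R[...,1]<90)&(R[...,2]<90)&(w[...,0]<.6)&(w[...,1]>.3)
    print(n,np.argwhere(m).mean(0),np.nanmin(w[m],0),np.nanmax(w[m],0),m.sum())
cv2.imwrite("pics/p1.png",np.hstack(P)); print(env.state()["contact_force"])
E
```

```text
<stdin>:6: RuntimeWarning: Mean of empty slice.
  ret = um.true_divide(
Traceback (most recent call last):
ValueError: zero-size array to reduction operation fmin which has no identity
```

```bash
python3 - <<'E'
from h import *
P=[]
for n,(r,c) in(("top",(190,100)),("side",(110,215))):
    im,d,w=shot(n); P.append(cv2.resize(im[r:r+80,c:c+80,::-1],(400,400),interpolation=cv2.INTER_CUBIC))
cv2.imwrite("pics/p1.png",np.hstack(P)); s=env.state(); print(s["contact_force"],s["eef_pos"])
E
```

```text
[ 0.55690718 -0.01815749  0.29394061] [0.49148871 0.37215538 0.09603648]
```

View pics/p1.png

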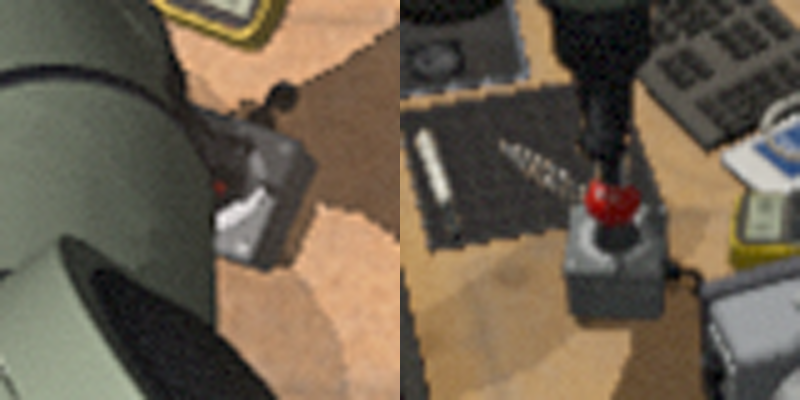

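The side view (right half) shows the finger tips centred on the mushroom at about (610, 190). The wrist shows no force yet, so I'll go down in small steps.

```bash
python3 -m crank '[{"slide":[0,0,0.03],"angular":[0,0,0]},{"slide":[0,0,0],"angular":[0,0,0]}]' 1 60; python3 -m crank '[{"slide":[0,0,0.03],"angular":[0,0,0]},{"slide":[0,0,0],"angular":[0,0,0]},{"slide":[0,0,0],"angular":[0,0,0]}]' 1 60;
```

```text
clock: 3.27
eef_pos: [0.4911, 0.3719, 0.0921]
ee_rot: [[-0.935, 0.356, -0.0], [0.356, 0.935, -0.0], [0.0, -0.0, -1.0]]
contact_force: [0.1, 0.1, -0.5]
gripper_width: -0.0
gripper_force: 0.0
clock: 3.52
eef_pos: [0.4911, 0.3718, 0.0891]
ee_rot: [[-0.935, 0.356, -0.0], [0.356, 0.935, -0.0], [0.0, -0.0, -1.0]]
contact_force: [0.5, 0.1, 0.8]
gripper_width: -0.0002
gripper_force: 0.0
```

```bash
python3 - <<'E'
from h import *
im,d,w=shot("side"); 
c=im[125:190,240:275]; I=c.astype(int); cw=w[125:190,240:275]
red=(I[...,0]>I[...,1]+60)&(I[...,0]>I[...,2]+60)&(cw[...,2]>.07)
p=cw[red]; print(len(p),np.nanmean(p,0),np.nanmin(p,0),np.nanmax(p,0))
dark=(I.max(-1)<70)&(cw[...,2]>.09)&(cw[...,2]<.16); 
for z in(.09,.1,.11,.12,.13,.14,.15):
    q=cw[dark&(abs(cw[...,2]-z)<.005)]; 
    if len(q): print(z,len(q),np.nanmean(q,0),np.nanmin(q,0),np.nanmax(q,0))
cv2.imwrite("pics/p2.png",cv2.resize(im[110:190,215:305,::-1],(720,600),interpolation=cv2.INTER_CUBIC))
E
```

```text
46 [0.48740439 0.3647361  0.09922357] [0.47090701 0.35418615 0.08639941] [0.50931447 0.38184998 0.12272647]
0.09 1 [0.49030201 0.35044503 0.09328033] [0.49030201 0.35044503 0.09328033] [0.49030201 0.35044503 0.09328033]
0.11 3 [0.49084021 0.36811141 0.10850554] [0.48738942 0.36571973 0.10678121] [0.49435429 0.37094719 0.1098231 ]
0.12 7 [0.49514067 0.36094112 0.12118553] [0.48573063 0.35686978 0.11633446] [0.49921145 0.36668387 0.12482491]
0.13 11 [0.4899418  0.36106955 0.1297744 ] [0.48252832 0.35469712 0.12584585] [0.49948024 0.36652504 0.13491017]
0.14 4 [0.48715299 0.360737   0.13746656] [0.480668   0.35520873 0.13624466] [0.49388428 0.36702049 0.13950972]
0.15 2 [0.49852104 0.35612825 0.15020217] [0.49851571 0.35529771 0.14699504] [0.49852638 0.35695879 0.1534093 ]
```

View pics/p2.png

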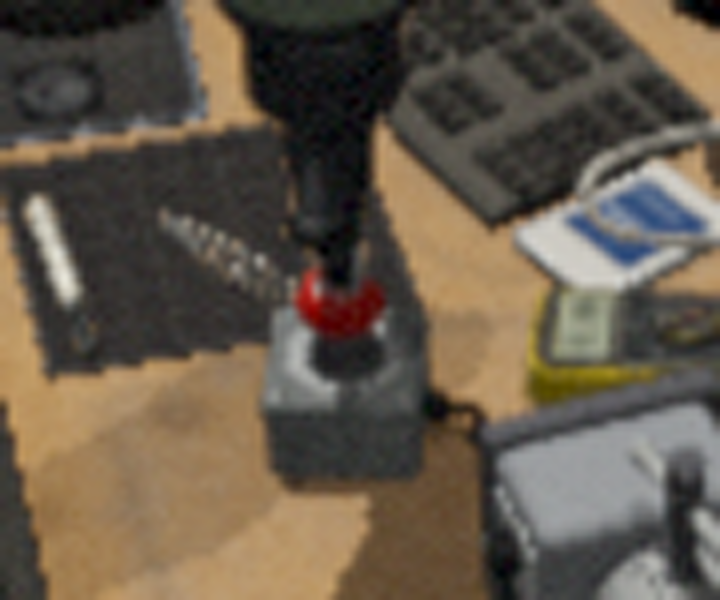

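The tips sit on the middle of the head at about (340, 270), at roughly z = 0.107. That's higher than the reported TCP, so contact may only be starting. I'll carry on in small steps.

```bash
python3 -c "
from plant import env
s=env.state();print(s['joint_efforts'],s['ft_torque'])"
for i in 1; do python3 -m crank '[{"slide":[0,0,0.04],"angular":[0,0,0]},{"slide":[0,0,0],"angular":[0,0,0]}]' 1 60 | sed -n 2p\;4p; python3 -m crank '[{"slide":[0,0,0.04],"angular":[0,0,0]},{"slide":[0,0,0],"angular":[0,0,0]}]' 1 60| sed -n 2p\;4p; done
python3 -c "
from plant import env
s=env.state();print(s['joint_efforts'],s['ft_torque'])"
```

```text
[-8.06798780e-03 -9.74262571e+01  3.59571889e+00 -2.99547726e+01
  1.42262541e-02 -1.74363074e-02 -3.66250915e-04] [ 0.02682165  0.09613096 -0.00509314]
eef_pos: [0.4913, 0.372, 0.085]
contact_force: [2.0, -0.6, 3.9]
eef_pos: [0.4913, 0.372, 0.081]
contact_force: [0.8, 0.5, 6.4]
[-1.56192837e-02 -9.55598617e+01  3.49690408e+00 -2.77393305e+01
 -1.44712240e-02  2.79327650e-01  3.46550092e-03] [ 0.16151172 -0.26198369  0.033995  ]
```

```bash

python3 -m crank '[{"slide":[0,0,0.04],"angular":[0,0,0]},{"slide":[0,0,0],"angular":[0,0,0]}]' 1 60 | sed -n 2p\;4p; python3 -m crank '[{"slide":[0,0,0.03],"angular":[0,0,0]},{"slide":[0,0,0],"angular":[0,0,0]}]' 1 60| sed -n 2p\;4p
```

```text
eef_pos: [0.4913, 0.372, 0.0772]
contact_force: [0.4, -0.4, 7.5]
eef_pos: [0.492, 0.3725, 0.0757]
contact_force: [-4.4, -3.3, 17.8]
```

```bash

python3 -m crank '[{"slide":[0,0,-0.36],"angular":[0,0,0]},{"slide":[0,0,-0.36],"angular":[0,0,0]},{"slide":[0,0,-0.36],"angular":[0,0,0]},{"slide":[0,0,-0.36],"angular":[0,0,0]},{"slide":[0,0,-0.36],"angular":[0,0,0]},{"slide":[0,0,-0.36],"angular":[0,0,0]},{"slide":[0,0,0],"angular":[0,0,0]}]' 0.5 60
python3 -m crank '[{"slide":[-0.237,-0.2805,0],"angular":[0,0,0]},{"slide":[-0.237,-0.2805,0],"angular":[0,0,0]},{"slide":[-0.237,-0.2805,0],"angular":[0,0,0]},{"slide":[-0.237,-0.2805,0],"angular":[0,0,0]},{"slide":[-0.237,-0.2805,0],"angular":[0,0,0]},{"slide":[-0.237,-0.2805,0],"angular":[0,0,0]},{"slide":[-0.237,-0.2805,0],"angular":[0,0,0]},{"slide":[-0.237,-0.2805,0],"angular":[0,0,0]},{"slide":[0,0,0],"angular":[0,0,0]},{"slide":[0,0,0],"angular":[0,0,0]}]' 0.5 60
python3 -m crank '[{"slide":[0,0,0],"angular":[0,0,0.22]},{"slide":[0,0,0],"angular":[0,0,0.22]},{"slide":[0,0,0],"angular":[0,0,0.22]},{"slide":[0,0,0],"angular":[0,0,0.22]},{"slide":[0,0,0],"angular":[0,0,0.22]},{"slide":[0,0,0],"angular":[0,0,0.22]},{"slide":[0,0,0],"angular":[0,0,0.22]},{"slide":[0,0,0],"angular":[0,0,0.22]},{"slide":[0,0,0],"angular":[0,0,0]}]' 0.5 60
python3 - <<'E'
from h import *
s=env.state(); print(s["eef_pos"],np.degrees(np.arctan2(s["ee_rot"][1][1],s["ee_rot"][0][1])),s["q"])
im,d,w=shot("side","s2"); top,_,wt=shot("top","t2"); np.savez("t2.npz",im=top,w=wt,im2=im,w2=w)
for W in(wt,w):
  a=W.reshape(-1,3); p=a[(abs(a[:,0]-.491)<.03)&(abs(a[:,1]-.372)<.03)&(a[:,2]>.08)&(a[:,2]<.13)]
  print(len(p),np.percentile(p[:,2],[50,75,90,95,100]))
for n in("top0","side0"):
  a=np.load(n+".npz")["w"].reshape(-1,3); p=a[(abs(a[:,0]-.491)<.03)&(abs(a[:,1]-.372)<.03)&(a[:,2]>.08)&(a[:,2]<.13)]
  print("before",len(p),np.percentile(p[:,2],[50,75,90,95,100]))
E
```

```text
clock: 4.82
eef_pos: [0.493, 0.3732, 0.2973]
ee_rot: [[-0.934, 0.356, 0.007], [0.356, 0.934, 0.006], [-0.004, 0.008, -1.0]]
contact_force: [1.2, 1.3, 1.0]
gripper_width: 0.0427
gripper_force: 0.0
clock: 5.65
eef_pos: [0.5889, 0.0923, 0.2901]
ee_rot: [[-0.933, 0.359, -0.0], [0.359, 0.933, -0.001], [-0.0, -0.001, -1.0]]
contact_force: [-0.3, 1.2, -0.9]
gripper_width: 0.0426
gripper_force: 0.0
clock: 6.4
eef_pos: [0.5881, 0.096, 0.2901]
ee_rot: [[-0.277, 0.961, -0.001], [0.961, 0.277, 0.0], [0.0, -0.001, -1.0]]
contact_force: [0.5, 1.1, -0.1]
gripper_width: 0.0421
gripper_force: 0.0
[0.5881407  0.09600128 0.29007566] 16.103326828218716 [-0.4790484   0.41678896  0.31092963  1.59228819 -0.1360464   1.15438875
  0.14318644]
178 [0.09519994 0.09803328 0.09955675 0.1005381  0.10448985]
84 [0.09368857 0.09798323 0.09978631 0.1013214  0.10847036]
before 189 [0.10428986 0.10671114 0.10849168 0.10931075 0.11163539]
before 87 [0.10224771 0.10643036 0.10917413 0.11086877 0.1121328 ]
```

The button is locked: its top dropped about 9 mm. Next I'll check where the finger ends are over the key.

```bash
python3 - <<'E'
from h import *
D=np.load("t2.npz"); im,w=D["im2"],D["w2"]
a=w.reshape(-1,3); I=im.reshape(-1,3)
m=(abs(a[:,0]-.588)<.06)&(abs(a[:,1]-.096)<.06)&(a[:,2]>.232)&(a[:,2]<.4)
for z in np.arange(.235,.39,.01):
    q=a[m&(abs(a[:,2]-z)<.005)]
    if len(q): print(round(z,3),len(q),np.round([q[:,0].min(),q[:,0].max(),q[:,1].min(),q[:,1].max()],3))
K,R,t=cal("side"); p=K@(R@np.array([.588,.096,.28])+t); u,v=(p[:2]/p[2]).astype(int); print(u,v)
cv2.imwrite("pics/p3.png",cv2.resize(im[v-45:v+45,u-45:u+45,::-1],(600,600),interpolation=cv2.INTER_CUBIC))
E
```

```text
0.305 1 [0.611 0.611 0.105 0.105]
0.315 19 [0.556 0.623 0.08  0.11 ]
0.325 24 [0.555 0.624 0.075 0.112]
0.335 29 [0.554 0.623 0.077 0.108]
0.345 26 [0.557 0.621 0.077 0.113]
0.355 40 [0.538 0.639 0.07  0.112]
0.365 72 [0.535 0.645 0.069 0.123]
0.375 63 [0.532 0.648 0.069 0.121]
0.385 75 [0.529 0.648 0.069 0.123]
299 158
```

View pics/p3.png

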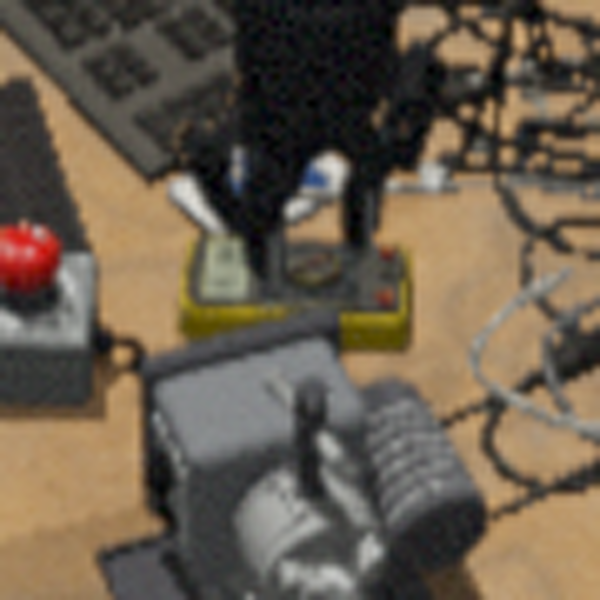

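```bash

python3 -m crank '[{"slide":[0,0,0.3],"angular":[0,0,0]},{"slide":[0,0,0.3],"angular":[0,0,0]},{"slide":[0,0,0.25],"angular":[0,0,0]},{"slide":[0,0,0.15],"angular":[0,0,0]},{"slide":[0,0,0.1],"angular":[0,0,0]},{"slide":[0,0,0],"angular":[0,0,0]},{"slide":[0,0,0],"angular":[0,0,0]}]' 0.5 60
python3 -m crank '[{"slide":[0,0,0],"angular":[0,0,0]},{"slide":[0,0,0],"angular":[0,0,0]},{"slide":[0,0,0],"angular":[0,0,0]},{"slide":[0,0,0],"angular":[0,0,0]},{"slide":[0,0,0],"angular":[0,0,0]},{"slide":[0,0,0],"angular":[0,0,0]}]' 1 60
```

```text
clock: 7.08
eef_pos: [0.5887, 0.0949, 0.1807]
ee_rot: [[-0.283, 0.959, 0.0], [0.959, 0.283, 0.0], [0.0, 0.0, -1.0]]
contact_force: [-0.6, 0.3, 0.3]
gripper_width: 0.0429
gripper_force: 0.0
clock: 7.58
eef_pos: [0.5893, 0.0949, 0.1815]
ee_rot: [[-0.282, 0.959, 0.002], [0.959, 0.282, 0.001], [0.0, 0.002, -1.0]]
contact_force: [-0.5, 0.3, 6.1]
gripper_width: 0.0156
gripper_force: 58.4
```

```bash

python3 -m crank '[{"slide":[0,0,-0.1],"angular":[0,0,0]},{"slide":[0,0,-0.15],"angular":[0,0,0]},{"slide":[0,0,-0.2],"angular":[0,0,0]},{"slide":[0,0,-0.3],"angular":[0,0,0]},{"slide":[0,0,-0.35],"angular":[0,0,0]},{"slide":[0,0,0],"angular":[0,0,0]},{"slide":[0,0,0],"angular":[0,0,0]}]' 1 60
python3 - <<'E'
from h import *
im,d,w=shot("side","s3"); s=env.state()
a=w.reshape(-1,3)
m=(abs(a[:,0]-.588)<.06)&(abs(a[:,1]-.096)<.06)&(a[:,2]>.17)
for z in np.arange(.18,.39,.008):
    q=a[m&(abs(a[:,2]-z)<.004)]
    if len(q): print(round(z,3),len(q),np.round([q[:,0].min(),q[:,0].max(),q[:,1].min(),q[:,1].max()],3))
K,R,t=cal("side"); p=K@(R@np.array([.588,.096,.27])+t); u,v=(p[:2]/p[2]).astype(int); print(u,v)
cv2.imwrite("pics/p4.png",cv2.resize(im[v-40:v+40,u-40:u+40,::-1],(600,600),interpolation=cv2.INTER_CUBIC))
E
```

```text
clock: 8.17
eef_pos: [0.5892, 0.0949, 0.2928]
ee_rot: [[-0.282, 0.959, 0.004], [0.959, 0.282, 0.001], [0.0, 0.004, -1.0]]
contact_force: [0.4, 0.4, -3.5]
gripper_width: 0.0156
gripper_force: 58.9
0.252 4 [0.586 0.592 0.091 0.097]
0.26 13 [0.581 0.598 0.088 0.106]
0.268 10 [0.582 0.599 0.085 0.098]
0.276 6 [0.585 0.596 0.093 0.097]
0.284 6 [0.585 0.595 0.091 0.099]
0.292 4 [0.585 0.594 0.092 0.097]
0.3 5 [0.582 0.59  0.09  0.098]
0.308 23 [0.579 0.605 0.058 0.097]
0.316 24 [0.569 0.612 0.062 0.1  ]
0.324 27 [0.569 0.611 0.079 0.097]
0.332 25 [0.568 0.611 0.078 0.105]
0.34 29 [0.567 0.61  0.077 0.104]
0.348 20 [0.571 0.613 0.079 0.105]
0.356 28 [0.561 0.63  0.076 0.111]
0.364 55 [0.556 0.633 0.072 0.116]
0.372 40 [0.549 0.637 0.07  0.117]
0.38 48 [0.547 0.644 0.071 0.114]
0.388 46 [0.541 0.647 0.066 0.115]
299 160
```

View pics/p4.png

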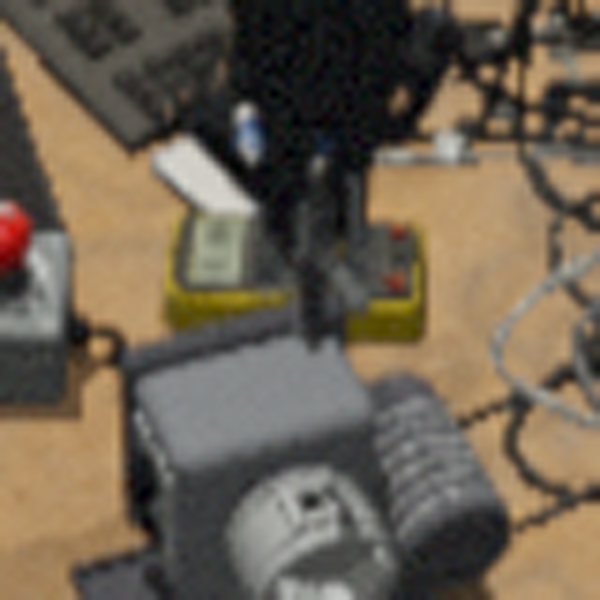

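```bash

python3 -m crank '[{"slide":[0,0,0],"angular":[0,0,0.178]},{"slide":[0,0,0],"angular":[0,0,0.178]},{"slide":[0,0,0],"angular":[0,0,0.178]},{"slide":[0,0,0],"angular":[0,0,0.178]},{"slide":[0,0,0],"angular":[0,0,0]}]' 1 80
python3 -m crank '[{"slide":[-0.289,-0.083,0],"angular":[0,0,0]},{"slide":[-0.289,-0.083,0],"angular":[0,0,0]},{"slide":[-0.289,-0.083,0],"angular":[0,0,0]},{"slide":[-0.289,-0.083,0],"angular":[0,0,0]},{"slide":[-0.289,-0.083,0],"angular":[0,0,0]},{"slide":[-0.289,-0.083,0],"angular":[0,0,0]},{"slide":[-0.289,-0.083,0],"angular":[0,0,0]},{"slide":[-0.289,-0.083,0],"angular":[0,0,0]},{"slide":[-0.289,-0.083,0],"angular":[0,0,0]},{"slide":[-0.289,-0.083,0],"angular":[0,0,0]}]' 1 80
python3 -m crank '[{"slide":[-0.289,-0.083,0],"angular":[0,0,0]},{"slide":[-0.289,-0.083,0],"angular":[0,0,0]},{"slide":[-0.289,-0.083,0],"angular":[0,0,0]},{"slide":[0,0,0],"angular":[0,0,0]},{"slide":[0,0,0],"angular":[0,0,0]},{"slide":[0,0,0],"angular":[0,0,0]}]' 1 80
python3 - <<'E'
from h import *
s=env.state(); ang=np.degrees(np.arctan2(s["ee_rot"][1][1],s["ee_rot"][0][1])); print(s["clock"],s["eef_pos"],ang,s["q"])
a0=None
for n in("top","side"):
    im,d,w=shot(n,n+"4"); a=w.reshape(-1,3)
    e=s["eef_pos"]; b=a[(np.hypot(a[:,0]-e[0],a[:,1]-e[1])<.06)&(a[:,2]>e[2]-.06)&(a[:,2]<e[2]+.025)]
    for lo,hi in((-.05,-.035),(-.03,.005),(.007,.022)):
        q=b[(b[:,2]>e[2]+lo)&(b[:,2]<e[2]+hi)]
        if len(q)>3: print(n,lo,hi,len(q),np.round(q.mean(0),4),np.round(q.min(0),3),np.round(q.max(0),3))
E
```

```text
clock: 8.63
eef_pos: [0.5879, 0.0948, 0.2892]
ee_rot: [[0.092, 0.996, -0.002], [0.996, -0.092, -0.001], [-0.001, -0.002, -1.0]]
contact_force: [0.6, -0.0, -1.2]
gripper_width: 0.0152
gripper_force: 78.1
clock: 9.47
eef_pos: [0.4795, -0.187, 0.2899]
ee_rot: [[0.083, 0.997, -0.001], [0.997, -0.083, 0.0], [0.0, -0.001, -1.0]]
contact_force: [1.2, -0.4, -1.6]
gripper_width: 0.0151
gripper_force: 78.4
clock: 9.97
eef_pos: [0.4482, -0.2697, 0.2898]
ee_rot: [[0.085, 0.996, -0.001], [0.996, -0.085, 0.0], [0.0, -0.001, -1.0]]
contact_force: [1.5, 1.4, -2.3]
gripper_width: 0.0152
gripper_force: 78.4
9.9667 [ 0.44815997 -0.26966223  0.28981228] -4.8752022137462765 [ 0.0142232   0.30805895  0.53485925  1.78430577 -0.17450378  1.09734781
  0.52346722]
top 0.007 0.022 9 [ 0.4544 -0.2304  0.3059] [ 0.45  -0.235  0.304] [ 0.457 -0.227  0.309]
side -0.03 0.005 17 [ 0.4454 -0.2697  0.2683] [ 0.441 -0.274  0.26 ] [ 0.459 -0.265  0.285]
side 0.007 0.022 56 [ 0.4486 -0.2807  0.3071] [ 0.441 -0.31   0.298] [ 0.459 -0.225  0.312]
```

```bash

python3 -m crank '[{"slide":[0,0,0.3],"angular":[0,0,0]},{"slide":[0,0,0.3],"angular":[0,0,0]},{"slide":[0,0,0.3],"angular":[0,0,0]},{"slide":[0,0,0.3],"angular":[0,0,0]},{"slide":[0,0,0.2],"angular":[0,0,0]},{"slide":[0,0,0],"angular":[0,0,0]},{"slide":[0,0,0],"angular":[0,0,0]}]' 1 80
python3 -m crank '[{"slide":[0,0,0.15],"angular":[0,0,0]},{"slide":[0,0,0.15],"angular":[0,0,0]},{"slide":[0,0,0.1],"angular":[0,0,0]},{"slide":[0,0,0.1],"angular":[0,0,0]},{"slide":[0,0,0.05],"angular":[0,0,0]},{"slide":[0,0,0],"angular":[0,0,0]},{"slide":[0,0,0],"angular":[0,0,0]}]' 1 80
python3 - <<'E'
from h import *
P=[]
for n in("top","side"):
    im,d,w=shot(n,n+"5"); K,R,t=cal(n); p=K@(R@np.array([.449,-.27,.1])+t); u,v=(p[:2]/p[2]).astype(int)
    P.append(cv2.resize(im[v-35:v+35,u-35:u+35,::-1],(400,400),interpolation=cv2.INTER_CUBIC))
    a=w.reshape(-1,3); a=a[(abs(a[:,0]-.449)<.06)&(abs(a[:,1]+.27)<.06)]
    q=a[(a[:,2]>.107)&(a[:,2]<.118)]; print(n,len(q),q.min(0),q.max(0),q.mean(0))
cv2.imwrite("pics/p5.png",np.hstack(P))
E
```

```text
clock: 10.65
eef_pos: [0.4482, -0.2695, 0.1502]
ee_rot: [[0.086, 0.996, -0.002], [0.996, -0.086, 0.001], [0.0, -0.002, -1.0]]
contact_force: [0.9, -0.5, -1.2]
gripper_width: 0.0152
gripper_force: 78.7
clock: 11.23
eef_pos: [0.4484, -0.2702, 0.0957]
ee_rot: [[0.087, 0.996, 0.0], [0.996, -0.087, -0.0], [-0.0, 0.0, -1.0]]
contact_force: [0.6, 0.5, -1.9]
gripper_width: 0.0151
gripper_force: 78.7Traceback (most recent call last):
  File "<stdin>", line 7, in <module>
    return umr_minimum(a, axis, None, out, keepdims, initial, where)
ValueError: zero-size array to reduction operation minimum which has no identity
```

```bash

python3 -m crank '[{"slide":[0,0,0.04],"angular":[0,0,0]},{"slide":[0,0,0],"angular":[0,0,0]},{"slide":[0,0,0],"angular":[0,0,0]}]' 1 80 | sed -n 2p\;4p
python3 -m crank '[{"slide":[0,0,0.02],"angular":[0,0,0]},{"slide":[0,0,0],"angular":[0,0,0]},{"slide":[0,0,0],"angular":[0,0,0]}]' 1 80 | sed -n 2p\;4p
python3 - <<'E'
from h import *
P=[]
for n in("top","side"):
    im,d,w=shot(n,n+"5"); K,R,t=cal(n); p=K@(R@np.array([.449,-.27,.1])+t); u,v=(p[:2]/p[2]).astype(int)
    P.append(cv2.resize(im[v-35:v+35,u-35:u+35,::-1],(400,400),interpolation=cv2.INTER_CUBIC))
cv2.imwrite("pics/p5.png",np.hstack(P))
E
```

```text
eef_pos: [0.4483, -0.2701, 0.0914]
contact_force: [-0.7, 0.1, -1.7]
eef_pos: [0.4482, -0.2701, 0.0893]
contact_force: [-0.6, 0.2, -2.2]
```

View pics/p5.png

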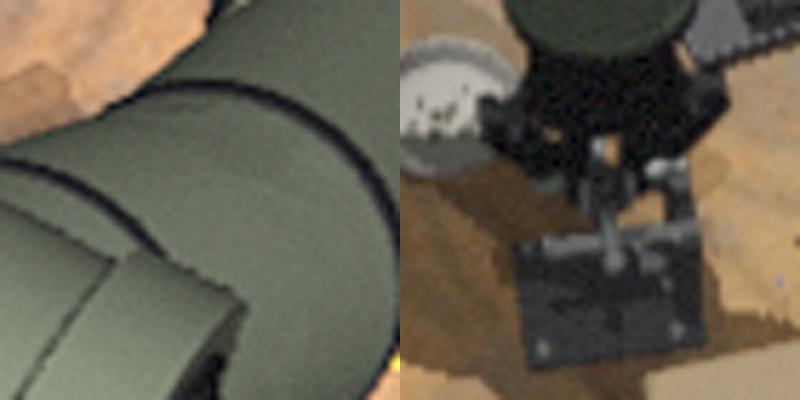

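The side view (right half) shows the bar lying across the near prong, with its knob at about (612, 260). I'll step down to contact.

```bash

python3 -m crank '[{"slide":[0,0,0.015],"angular":[0,0,0]},{"slide":[0,0,0],"angular":[0,0,0]},{"slide":[0,0,0],"angular":[0,0,0]}]' 1 80 | sed -n 2p\;4p
python3 -m crank '[{"slide":[0,0,0.015],"angular":[0,0,0]},{"slide":[0,0,0],"angular":[0,0,0]},{"slide":[0,0,0],"angular":[0,0,0]}]' 1 80 | sed -n 2p\;4p

```

```text
eef_pos: [0.4485, -0.2703, 0.0887]
contact_force: [-4.9, 3.8, 20.2]
eef_pos: [0.4486, -0.2703, 0.0883]
contact_force: [-10.4, 8.2, 48.3]
```

```bash

python3 -m crank '[{"slide":[0,0,-0.025],"angular":[0,0,0]},{"slide":[0,0,0],"angular":[0,0,0]},{"slide":[0,0,0],"angular":[0,0,0]}]' 1 20 | sed -n 2p\;4p
python3 -m crank '[{"slide":[0,0,0],"angular":[0,0,0]},{"slide":[0,0,0],"angular":[0,0,0]},{"slide":[0,0,0],"angular":[0,0,0]},{"slide":[0,0,0],"angular":[0,0,0]},{"slide":[0,0,0],"angular":[0,0,0]},{"slide":[0,0,0],"angular":[0,0,0]}]' 0.5 60
python3 -m crank '[{"slide":[0,0,-0.1],"angular":[0,0,0]},{"slide":[0,0,-0.3],"angular":[0,0,0]},{"slide":[0,0,-0.4],"angular":[0,0,0]},{"slide":[0,0,-0.4],"angular":[0,0,0]},{"slide":[0,0,-0.4],"angular":[0,0,0]},{"slide":[0,0,-0.4],"angular":[0,0,0]},{"slide":[0,0,0],"angular":[0,0,0]},{"slide":[0,0,0],"angular":[0,0,0]}]' 0.5 60
python3 - <<'E'
from h import *
P=[];s=env.state();print(s["eef_pos"],s["q"])
for n in("top","side"):
    im,d,w=shot(n,n+"6"); K,R,t=cal(n); p=K@(R@np.array([.449,-.27,.1])+t); u,v=(p[:2]/p[2]).astype(int)
    P.append(cv2.resize(im[v-35:v+35,u-35:u+35,::-1],(400,400),interpolation=cv2.INTER_CUBIC))
    a=w.reshape(-1,3); a=a[(abs(a[:,0]-.449)<.06)&(abs(a[:,1]+.27)<.06)]
    for lo,hi in((.105,.113),(.115,.14)):
        q=a[(a[:,2]>lo)&(a[:,2]<hi)]
        if len(q): print(n,len(q),q.min(0),q.max(0),q.mean(0))
cv2.imwrite("pics/p6.png",np.hstack(P))
E
```

```text
eef_pos: [0.4485, -0.2702, 0.0889]
contact_force: [-0.9, 0.5, 6.6]
clock: 13.13
eef_pos: [0.4482, -0.2701, 0.0887]
ee_rot: [[0.087, 0.996, -0.0], [0.996, -0.087, 0.0], [0.0, -0.0, -1.0]]
contact_force: [-0.4, -1.2, 1.1]
gripper_width: 0.0425
gripper_force: 0.0
clock: 13.8
eef_pos: [0.4489, -0.2705, 0.2913]
ee_rot: [[0.087, 0.996, 0.004], [0.996, -0.087, -0.001], [-0.001, 0.004, -1.0]]
contact_force: [-0.2, -0.3, -1.1]
gripper_width: 0.0428
gripper_force: 0.0
[ 0.44886959 -0.27045463  0.29133141] [ 0.00523831  0.30683581  0.54785897  1.78429082 -0.17921383  1.09565271
  0.5267294 ]
top 13 [ 0.44803264 -0.24446289  0.10620645] [ 0.45593058 -0.22779227  0.11192951] [ 0.45240189 -0.23478268  0.10842569]
side 47 [ 0.41366036 -0.30905155  0.10511237] [ 0.45704963 -0.23060298  0.11297131] [ 0.44750745 -0.27032305  0.10868642]
side 39 [ 0.44130543 -0.30416445  0.11526771] [ 0.45792647 -0.2598508   0.13473465] [ 0.44941286 -0.2714087   0.12780293]
```

View pics/p6.png

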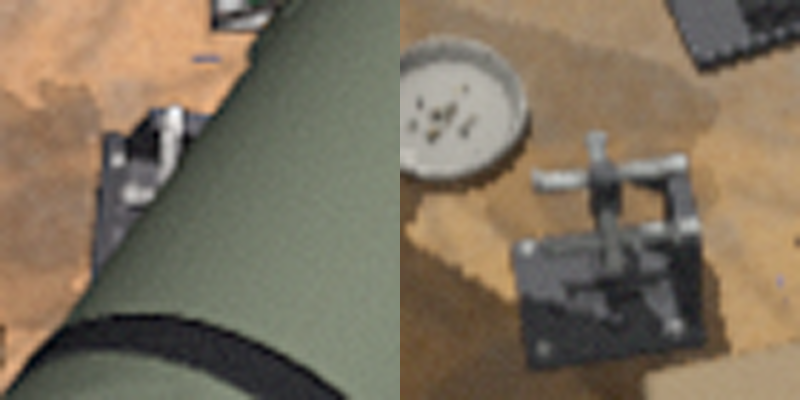

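The key hangs across both prongs (side view: bar centre at about (605, 175), shank between the prongs). The dish hasn't moved. Next I'll go to the mushroom.

```bash

python3 -m crank '[{"slide":[0.3575,-0.0076,0],"angular":[0,0,0]},{"slide":[0.3575,-0.0076,0],"angular":[0,0,0]},{"slide":[0.3575,-0.0076,0],"angular":[0,0,0]},{"slide":[0.3575,-0.0076,0],"angular":[0,0,0]},{"slide":[0.3575,-0.0076,0],"angular":[0,0,0]},{"slide":[0.3575,-0.0076,0],"angular":[0,0,0]},{"slide":[0.3575,-0.0076,0],"angular":[0,0,0]},{"slide":[0.3575,-0.0076,0],"angular":[0,0,0]},{"slide":[0.3575,-0.0076,0],"angular":[0,0,0]}]' 0 60 | sed -n 2p
python3 -m crank '[{"slide":[0.3575,-0.0076,0],"angular":[0,0,0]},{"slide":[0.3575,-0.0076,0],"angular":[0,0,0]},{"slide":[0.3575,-0.0076,0],"angular":[0,0,0]},{"slide":[0.3575,-0.0076,0],"angular":[0,0,0]},{"slide":[0.3575,-0.0076,0],"angular":[0,0,0]},{"slide":[0.3575,-0.0076,0],"angular":[0,0,0]},{"slide":[0.3575,-0.0076,0],"angular":[0,0,0]},{"slide":[0.3575,-0.0076,0],"angular":[0,0,0]},{"slide":[0.3575,-0.0076,0],"angular":[0,0,0]}]' 0 60 | sed -n 2p
python3 -m crank '[{"slide":[0,0,0],"angular":[0,0,-0.236]},{"slide":[0,0,0],"angular":[0,0,-0.236]},{"slide":[0,0,0],"angular":[0,0,-0.236]},{"slide":[0,0,0],"angular":[0,0,-0.236]},{"slide":[0,0,0],"angular":[0,0,-0.236]},{"slide":[0,0,0],"angular":[0,0,-0.236]},{"slide":[0,0,0],"angular":[0,0,0]},{"slide":[0,0,0],"angular":[0,0,0]}]' 0 60
python3 -c "
from plant import env
print(env.state()['q'])"
```

```text
eef_pos: [0.4686, 0.0526, 0.2879]
eef_pos: [0.4901, 0.3734, 0.2873]
clock: 16.07
eef_pos: [0.4906, 0.3716, 0.2877]
ee_rot: [[-0.605, 0.796, -0.002], [0.796, 0.605, -0.001], [0.0, -0.002, -1.0]]
contact_force: [0.3, 0.0, -0.8]
gripper_width: 0.0855
gripper_force: 0.0
[-0.79830971  0.44067464  0.07870615  1.5322679  -0.03658681  1.17206302
 -0.06307501]
```

```bash

python3 -m crank '[{"slide":[0,0,0.35],"angular":[0,0,0]},{"slide":[0,0,0.35],"angular":[0,0,0]},{"slide":[0,0,0.35],"angular":[0,0,0]},{"slide":[0,0,0.35],"angular":[0,0,0]},{"slide":[0,0,0.3],"angular":[0,0,0]},{"slide":[0,0,0.2],"angular":[0,0,0]},{"slide":[0,0,0],"angular":[0,0,0]}]' 0 60
python3 -m crank '[{"slide":[0,0,0.15],"angular":[0,0,0]},{"slide":[0,0,0.15],"angular":[0,0,0]},{"slide":[0,0,0.13],"angular":[0,0,0]},{"slide":[0,0,0.1],"angular":[0,0,0]},{"slide":[0,0,0],"angular":[0,0,0]},{"slide":[0,0,0],"angular":[0,0,0]}]' 0 60
```

```text
clock: 16.65
eef_pos: [0.4887, 0.3704, 0.0943]
ee_rot: [[-0.605, 0.796, -0.005], [0.796, 0.605, -0.005], [-0.001, -0.007, -1.0]]
contact_force: [-0.8, 0.4, -0.4]
gripper_width: 0.0854
gripper_force: 0.0
clock: 17.15
eef_pos: [0.4909, 0.3721, 0.0459]
ee_rot: [[-0.608, 0.794, -0.0], [0.794, 0.608, -0.0], [-0.0, -0.0, -1.0]]
contact_force: [-0.1, -0.0, 0.3]
gripper_width: 0.0854
gripper_force: 0.0
```

```bash

python3 -m crank '[{"slide":[0,0,0],"angular":[0,0,0]},{"slide":[0,0,0],"angular":[0,0,0]},{"slide":[0,0,0],"angular":[0,0,0]},{"slide":[0,0,0],"angular":[0,0,0]},{"slide":[0,0,0],"angular":[0,0,0]},{"slide":[0,0,0],"angular":[0,0,0]},{"slide":[0,0,0],"angular":[0,0,0]},{"slide":[0,0,0],"angular":[0,0,0]}]' 1 30
```

```text
clock: 17.82
eef_pos: [0.4919, 0.373, 0.0469]
ee_rot: [[-0.608, 0.794, 0.002], [0.794, 0.608, 0.002], [0.0, 0.003, -1.0]]
contact_force: [3.2, 2.2, 6.4]
gripper_width: 0.0404
gripper_force: 30.3
```

```bash

python3 -m crank '[{"slide":[0,0,0],"angular":[0,0,0.236]},{"slide":[0,0,0],"angular":[0,0,0.236]},{"slide":[0,0,0],"angular":[0,0,0.236]},{"slide":[0,0,0],"angular":[0,0,0.236]},{"slide":[0,0,0],"angular":[0,0,0.236]},{"slide":[0,0,0],"angular":[0,0,0.236]},{"slide":[0,0,0],"angular":[0,0,0.2]},{"slide":[0,0,0],"angular":[0,0,0]},{"slide":[0,0,0],"angular":[0,0,0]}]' 1 30
python3 -m crank '[{"slide":[0,0,0],"angular":[0,0,0]},{"slide":[0,0,0],"angular":[0,0,0]},{"slide":[0,0,0],"angular":[0,0,0]},{"slide":[0,0,0],"angular":[0,0,0]},{"slide":[0,0,0],"angular":[0,0,0]},{"slide":[0,0,0],"angular":[0,0,0]}]' 0 30
python3 -m crank '[{"slide":[0,0,-0.2],"angular":[0,0,0]},{"slide":[0,0,-0.35],"angular":[0,0,0]},{"slide":[0,0,-0.35],"angular":[0,0,0]},{"slide":[0,0,-0.35],"angular":[0,0,0]},{"slide":[0,0,-0.35],"angular":[0,0,0]},{"slide":[0,0,-0.35],"angular":[0,0,0]},{"slide":[0,0,-0.35],"angular":[0,0,0]},{"slide":[0,0,0],"angular":[0,0,0]}]' 0 30
python3 - <<'E'
from h import *
for n in("top","side"):
  im,d,w=shot(n,n+"7")
  a=w.reshape(-1,3); p=a[(abs(a[:,0]-.491)<.03)&(abs(a[:,1]-.372)<.03)&(a[:,2]>.08)&(a[:,2]<.13)]
  print(n,len(p),np.percentile(p[:,2],[50,75,90,95,100]) if len(p) else 0)
  a=a[(abs(a[:,0]-.449)<.06)&(abs(a[:,1]+.27)<.06)]
  for lo,hi in((.105,.113),(.115,.14)):
    q=a[(a[:,2]>lo)&(a[:,2]<hi)]; print(len(q),q.min(0),q.max(0),q.mean(0))
  if n=="side": cv2.imwrite("pics/p7.png",cv2.resize(im[110:350,215:400,::-1],None,fx=2.5,fy=2.5,interpolation=cv2.INTER_CUBIC))
E
```

```text
clock: 18.57
eef_pos: [0.4893, 0.3728, 0.046]
ee_rot: [[0.191, 0.982, -0.002], [0.982, -0.191, -0.0], [-0.0, -0.002, -1.0]]
contact_force: [-8.0, 1.4, 7.0]
gripper_width: 0.0408
gripper_force: 30.5
clock: 19.07
eef_pos: [0.4909, 0.3721, 0.0458]
ee_rot: [[0.191, 0.982, 0.0], [0.982, -0.191, 0.0], [0.0, 0.0, -1.0]]
contact_force: [0.8, -0.6, 0.3]
gripper_width: 0.0851
gripper_force: 0.0
clock: 19.73
eef_pos: [0.4929, 0.3732, 0.2826]
ee_rot: [[0.191, 0.982, 0.006], [0.981, -0.191, 0.006], [0.007, 0.005, -1.0]]
contact_force: [1.3, -0.1, 0.1]
gripper_width: 0.0852
gripper_force: 0.0
top 188 [0.10384204 0.10625229 0.10860508 0.10949536 0.11233885]
63 [ 0.41265646 -0.3108936   0.10504649] [ 0.45692633 -0.23075033  0.11254515] [ 0.44588359 -0.27276432  0.10787544]
42 [ 0.43995985 -0.27885605  0.11555711] [ 0.45551392 -0.26200126  0.1356586 ] [ 0.44734366 -0.26991155  0.12943339]
side 87 [0.10126801 0.10547862 0.10771689 0.10931829 0.11176981]
47 [ 0.41488383 -0.30920136  0.10515129] [ 0.45750374 -0.22673166  0.11299079] [ 0.44641635 -0.27090785  0.10741292]
38 [ 0.44094676 -0.27883618  0.11620414] [ 0.45797023 -0.25921895  0.13643789] [ 0.44944357 -0.27046397  0.12788601]
```

View pics/p7.png

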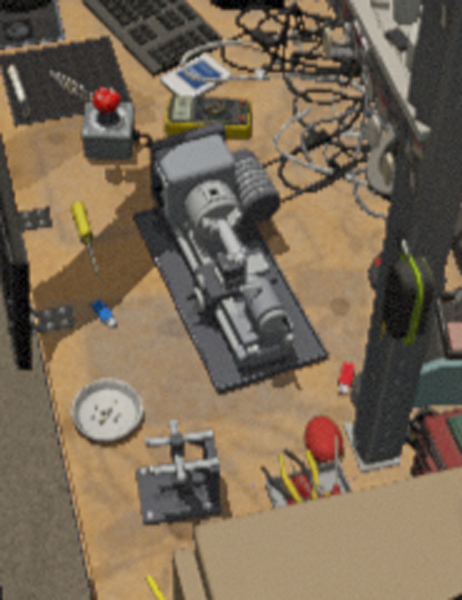

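The mushroom at (107, 97) is back up, with its top percentiles matching the start. The key hangs on the stand at (180, 455), and the other things haven't moved.

```bash
python3 -c "
from plant import env
print(env.close_job())"
```

```text
the job is handed in; nothing more can be done
None
```

The job is handed in, but no verdict came back: I pressed the stop until it locked, hung the key across both prongs, then twisted the stop so it sprang fully up; the last pictures show the stop up, the key on its stand and the other things unmoved.

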